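# Fit the long fuse carrier and switch on

## Robot

A 7-joint arm with a two-finger parallel gripper is mounted at the origin on the work surface. World frame = base frame: x ahead of the robot, y to its left, z up, the work surface at z = 0. Lengths are in mm, angles in rad, forces in N, time in s.
With the tool pointing down it reaches from about 400 to 875 mm from the base axis. Payload 6.5 kg.
Tool frame: the origin (TCP) lies at the very end of the fingers, on their centre line; the grasp point (between the pads) lies 19 mm behind it (bot.tcp_to_grasp is the distance from the TCP to the grasp point, in mm); z points along the fingers, y is the direction in which the jaws open and shut (so a half turn about z gives the same grasp; the last joint's range is limited). The gripper opens to 88 mm and grips with 3 to 60 N. Pads are 18 mm wide; open, the fingers measure 123 mm over their backs; the gripper's body (75 mm by 187 mm) begins 45 mm behind the grasp point.
Start: joints at [-1.256, 0.536, -0.004, 1.538, 0.003, 1.067, -0.071], TCP at [241.576, 603.433, 238.716] pointing down, gripper open.
Joint ranges: [-2.7, 2.7], [-0.37, 2.16], [-1.27, 1.26], [0.24, 2.4], [-1.31, 4.45], [0.19, 1.91], [-2.76, 2.76]. Speed limits (rad/s): [2.39, 2.39, 3.14, 3.14, 3.14, 3.14, 3.14].

## Interface

Orientations are given as a unit quaternion [w, x, y, z].
In Python, from plant import bot, capture, models gives the robot as it stands.
- The arm moves only by the tool play_rows, never from a script. Its arguments are lists of equal length, an entry for each row: "translation": the shift along the tool's x, y, z in mm, a list of three; "spin": the turn about the tool's z in degrees. In form: {"translation": [[tx, ty, tz], ...], "spin": [spin, ...]}. A call has 1 to 20 rows; each row shifts and turns the commanded pose from where the row before left it, along the tool's axes as they then stand; what a row does not reach is not made up. A row lasts 1/12 s, in which the tool goes at most 41.7 mm and 7.16 degrees, less where a joint would pass 70% of its speed; a pose out of reach is approached as far as the arm can. A call with a gripper value outside its range is refused whole. "claw" is the closure, from -1 (fully open) to 1 (shut), set as the call begins (left out, the last holds). The fingers move at their own pace and stop on an object; the grip force is fixed at half the most. Time passes only in rows, so rows that do not move let the fingers close. It gives the time, the measured TCP pose, the force and the opening at its end, in the units of the state.
- bot.state(): the state, without advancing time (a new reading comes with each control period).
- capture(name): name is "scene" or "top"; returns a dict with "color" (420x560x3 uint8, red, green, blue), "fov_y" (degrees; the focal length in pixels is half the picture's height over the tangent of half this angle, whatever the lens; pixels are square), "cx", "cy" (the principal point, pixels), "R" (3x3) and "t" (3): a world point X has camera coordinates R X + t. Camera axes: x right, y down, z forward; pixel columns grow to the right and rows downward; lengths in mm; the calibration is good to about 2 mm. A picture is of the moment at which its call begins. There is no depth.
- bot.close_job(): hands the job in, once; it reports no verdict.
Trained networks look in a picture, given as the dict that the camera call returned (one of the last four; its "shot" number tells which), for a name from the list of things; names that differ only in an ending like _2 or _b are one class to them, and where a whole thing is asked for, a point or a joint stands for the part that bears it (a point fixed in the world has none). Each returns a list of dicts, best first, with "score" (0 to 1); they miss things now and then, are a little off and sometimes report something else, mostly with a low value. They report only what shows in the picture. A call takes as long as a camera call.
- models.spot_in(picture, target): "bbox" ([left, top, right, bottom] as shares, 0 to 1, of the picture: columns of its width, rows of its height, round what is visible of it).
- models.tip_of(picture, target): "centre" ([column, row] as shares, 0 to 1, of the picture: columns of its width, rows of its height: a listed point, or the origin of a listed thing).
The state is a dict: "time": time; "joint_positions": joint angles; "dq": joint speeds; "tau": joint torques, N m; "ee_pos": TCP position; "orientation": TCP orientation; "wrist_force": force on the tool from outside, world axes, zero at the start; "torque": the same for the moment, N m; "gripper_width": finger opening in mm.
Only numpy, scipy, OpenCV 4.12 (cv2) and the standard library are available. Lean on these libraries where they do the work, as an engineer would, in place of code of your own. Each camera call takes 0.05 s, during which the arm holds its last target. There are 200 camera calls.

## Task

Take the long ceramic fuse carrier out of the parts tray and seat it in the rectangular pocket of the sloping fuse base, lying flat and square and fully home; do not drop it. Then push the switch beside it all the way over, up the slope, to on. Leave everything else where it is.

Things in the scene. Friction and masses are not known exactly. Their poses are not given: they have to be found in the camera images.
- carrier: the long white ceramic fuse carrier, loose in the tray: a flat block 100 (x) by 60 (y) by 22 mm (z) with an upright grip rib centred on top, 60 mm long (x), 16 mm thick (y), rising from 22 to 52 mm; the underside is plain and either end may go first. Origin: centre of the underside; z up out of the rib, x along the block and rib. About 0.35 kg
- short_carrier: a shorter carrier of the same kind that does not belong in the pocket: block 70 (x) by 60 by 22 mm, rib 42 mm long and 16 mm thick to 52 mm. Origin: centre of the underside. Stays in the tray
- socket: white ceramic bulb socket, round, 58 mm across and 48 mm high, open at the top. Origin: centre of the underside. Stays in the tray
- lamp: silver reflector lamp standing on its face, 64 mm across, 80 mm high, brass cap up. Origin: centre of the face below. Stays in the tray
- tray: fixed open steel tray, 300 by 300 mm, walls 45 mm high and 5 mm thick, floor 5 mm thick. Origin: centre of its underside
- pocket (a point): centre of the floor of the rectangular pocket in the grey fuse base; pocket 106 (x) by 66 (y) mm, 14 mm deep, 3 mm chamfer at the mouth. z: out of the pocket, square to the sloping face, leaning 28 degrees from vertical (the face looks up and roughly away from the robot); x: up the slope, along the pocket; y: across. The face spans -80 to 80 mm in x, -175 to 85 mm in y
- stand: fixed steel stand, base plate 190 by 270 mm, that carries the fuse base with the slope rising along its x; the pocket floor's centre lies at (0, 45, 85) mm in its frame. Origin: centre of its underside
- switch (a joint): angle of the toggle switch about the pocket's y: 0 = off, leaning 0.5 rad down the slope; 1.0 = on, leaning 0.5 rad up the slope; stays where left; about 1 N at the ball moves it. Axis at (0, -110, 36) mm in the pocket frame, 60 mm from the ball's centre; housing 70 (x) by 50 (y) mm, 25 mm above the face
- switch_tip (a point): centre of the black ball, 26 mm in diameter, at the end of the switch's 10 mm steel stem
- pliers: black insulated pliers lying on the bench, 170 mm long, 14 mm high. Origin: on the bench, near the joint of the jaws
- cover: clear plastic cover of the fuse box, an open box 160 by 100 by 50 mm lying open side up. Origin: centre of its underside
- screwdriver: screwdriver lying on the bench, 200 mm long
- jar: glass jar with a steel cap, 70 mm across, 90 mm high. Origin: centre of its underside

How it is judged:
By the outcome, as a careful person would: the job done as asked, in the order asked, and still so for the second after the job is handed in, with the robot touching nothing.
It also fails if it takes over 58 s, if anything falls off the work surface, if the arm or the gripper's body presses on something with over 40 N, if the wrist force passes 120 N, or if a joint passes its speed limit or range.

## Working session

There is one attempt and no reset: what is moved stays moved. The work goes in short steps, Python scripts to look and compute and a tool call to move; the robot and the scene stay as the last step left them, time stands still between calls to the robot, and variables do not carry over. Pictures are saved under pics/ and viewed, about 8 in all and at most 12, crops included, and the job is handed in when it is done.

Besides the shell and the picture viewer there is one more tool, called after "Emit:" as a command line: name --pt "numbers of a row" for each row, then --argument value for the rest. play_rows: Moves the arm, as the interface text tells. Its arguments: {"type":"object","properties":{"translation":{"type":"array"},"spin":{"type":"array"},"claw":{"type":"number"}},"required":["translation","spin"]}

```bash
mkdir -p pics; ls; python3 - <<'E'
from plant import bot,capture,models
import cv2,numpy as np
print(bot.state())
ims=[]
for n in ["scene","top"]:
    c=capture(n); cv2.imwrite(f"pics/{n}0.png",cv2.cvtColor(c["color"],cv2.COLOR_RGB2BGR))
    print(n,c["fov_y"],c["cx"],c["cy"],c["R"],c["t"])
    for k in ["carrier","short_carrier","socket","lamp","tray","pocket","stand","switch_tip"]:
        r=models.tip_of(c,k)[:2]; print(k,[(round(q["score"],2),np.round(np.array(q["centre"])*[560,420],1).tolist()) for q in r])
E
```

```text
pics
{'time': 0.0, 'joint_positions': array([-1.25622738,  0.53714896, -0.00441874,  1.53884761,  0.00261189,
        1.06729152, -0.071197  ]), 'dq': array([-2.81806079e-04, -5.93691807e-04, -6.81481282e-05,  5.45598403e-04,
        1.33550109e-03,  4.68519029e-04, -1.10721053e-03]), 'tau': array([ 8.19824509e-04, -5.70979071e+01,  9.91305113e-01, -2.51596677e+01,
       -5.61623240e-02,  1.79563905e-02,  1.48248200e-04]), 'ee_pos': array([241.3685611 , 602.87632192, 237.86036585]), 'orientation': array([-8.82174330e-05,  1.89205171e-01,  9.81937213e-01, -8.40333193e-04]), 'wrist_force': array([ 0.22091318,  0.05437049, -0.41273679]), 'torque': array([-0.10268503,  0.02946301,  0.01650266]), 'gripper_width': 88.22929359379232}
scene 50.90249849176531 277.3438281994218 209.2037472033028 [[ 0.76767676  0.64063412 -0.01613456]
 [ 0.36277443 -0.45519448 -0.81313756]
 [-0.52826803  0.6183736  -0.5818479 ]] [-441.48230807 -142.63080047 1754.78152686]
carrier [(0.81, [298.8, 213.4])]
short_carrier [(0.67, [320.0, 191.6])]
socket [(0.54, [266.7, 197.0])]
lamp [(0.63, [290.0, 182.4])]
tray [(0.67, [294.4, 199.9])]
pocket [(0.95, [206.7, 242.6])]
stand [(0.77, [216.5, 256.6])]
switch_tip [(0.61, [300.4, 215.8]), (0.46, [243.2, 213.2])]
top 56.46032128389435 276.53000056382905 211.1380757525233 [[ 0.00803232 -0.99996263  0.00319736]
 [-0.9846295  -0.00846695 -0.17445073]
 [ 0.17447128 -0.00174697 -0.98466071]] [ -32.62358964  623.49201086 1030.89410247]
carrier [(0.63, [224.5, 228.9])]
short_carrier [(0.57, [181.1, 232.2])]
socket [(0.82, [228.1, 278.0])]
lamp [(0.74, [179.8, 281.6])]
tray [(0.68, [202.8, 256.4])]
pocket [(0.94, [365.3, 247.6])]
stand [(0.58, [340.4, 254.3])]
switch_tip [(0.65, [321.0, 222.3])]
```

View pics/scene0.png

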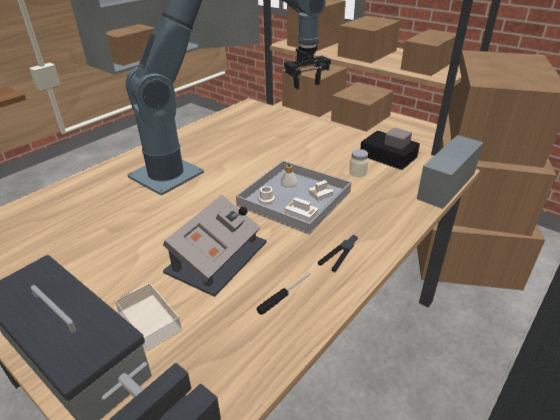

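View pics/top0.png

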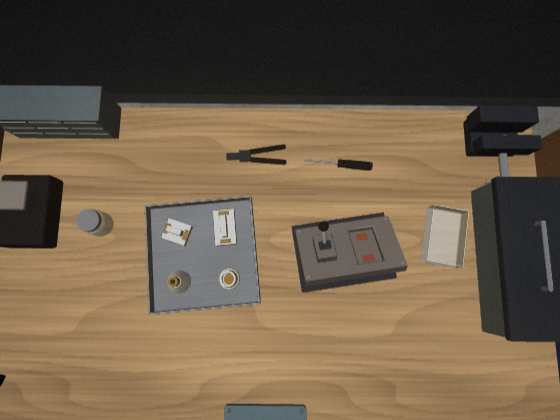

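```bash
cat > h.py <<'E'
from plant import bot,capture,models
import cv2,numpy as np
from scipy.spatial.transform import Rotation as Ro
from scipy.optimize import least_squares
def K(c):
    f=210/np.tan(np.radians(c["fov_y"]/2)); return np.array([[f,0,c["cx"]],[0,f,c["cy"]],[0,0,1]])
def P(c): return K(c)@np.c_[c["R"],c["t"]]
def proj(c,X):
    p=np.c_[np.atleast_2d(X),np.ones(len(np.atleast_2d(X)))]@P(c).T; return p[:,:2]/p[:,2:]
def tri(c1,p1,c2,p2):
    X=cv2.triangulatePoints(P(c1),P(c2),np.array(p1,float).reshape(2,1),np.array(p2,float).reshape(2,1))[:,0]; X=X[:3]/X[3]
    e=[np.linalg.norm(proj(c,X)[0]-p) for c,p in((c1,p1),(c2,p2))]; return X,e
def plane(c,p,z):
    d=c["R"].T@np.linalg.inv(K(c))@[p[0],p[1],1]; o=-c["R"].T@c["t"]; return o+d*(z-o[2])/d[2]
def tip(c,k,i=0):
    r=models.tip_of(c,k); return np.array(r[i]["centre"])*[560,420] if len(r)>i else None
def crop(c,box,s,fn,lines=[]):
    l,t,r,b=box; im=cv2.cvtColor(c["color"],cv2.COLOR_RGB2BGR)[t:b,l:r]; im=cv2.resize(im,None,fx=s,fy=s,interpolation=cv2.INTER_CUBIC)
    for L in lines:
        q=(proj(c,L)-[l,t]+.5)*s; cv2.polylines(im,[np.round(q).astype(int)],False,(0,255,0),1)
    return im if fn is None else cv2.imwrite(fn,im)
E
python3 - <<'E'
from h import *
s=capture("scene");t=capture("top")
for k in ["carrier","pocket","switch_tip","tray","short_carrier","stand"]:
    a,b=tip(s,k,1 if k=="switch_tip" else 0),tip(t,k)
    if a is None or b is None: print(k,a,b);continue
    X,e=tri(s,a,t,b); print(k,a.round(1),b.round(1),X.round(1),np.round(e,1))
A=crop(t,(200,200,300,300),4,None);A=crop(t,(140,190,265,315),4,None)
B=crop(t,(285,205,410,300),5,"pics/base.png")
cv2.imwrite("pics/tray.png",cv2.resize(A,(500,500)))
E
```

```text
carrier [298.  215.7] [223.6 227.8] [577.8 119.8 -10.5] [2.2 3.2]
pocket [206.3 241.1] [364.1 248.1] [ 522.6 -257.4   89.2] [0.9 1.2]
switch_tip [149.4 321.5] [321.4 222.7] [ 587.8 -370.9 -104. ] [49.7 64.2]
tray [295.5 199.5] [204.1 257.4] [502.1 184.3 -12. ] [1.2 1.9]
short_carrier [319.1 191.7] [180.9 230.4] [570.8 242.2  21.6] [0.3 0.5]
stand [216.9 257.2] [248.6 155.9] [ 737.1 -178.5  181.7] [68.2 88.8]
```

View pics/base.png

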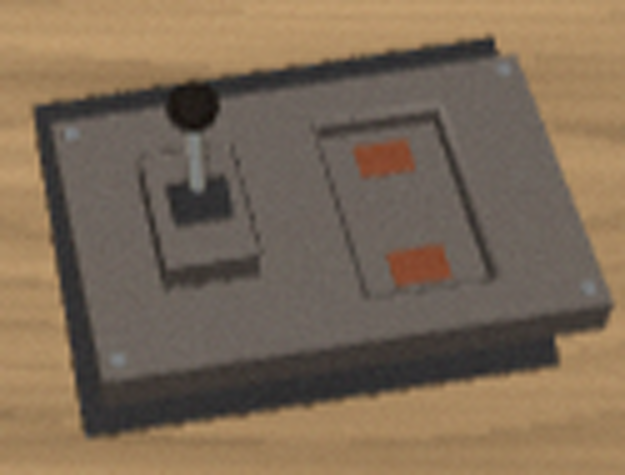

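View pics/tray.png

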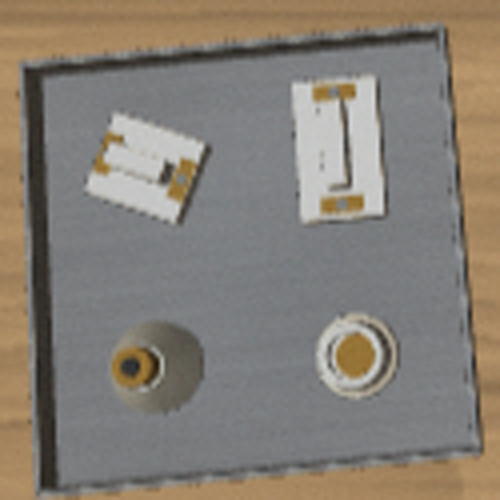

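```bash
cat > fit.py <<'E'
from h import *
t28=np.radians(28)
def pocketR(yaw): # yaw of pocket x (horizontal part) in world
    x=np.array([np.cos(yaw)*np.cos(t28),np.sin(yaw)*np.cos(t28),np.sin(t28)]); y=np.array([-np.sin(yaw),np.cos(yaw),0]); return np.c_[x,y,np.cross(x,y)]
def pk(v,X): return np.asarray(X,float)@pocketR(v[2]).T+[v[0],v[1],85]
def cr(v,X): return np.asarray(X,float)@Ro.from_euler('z',v[2]).as_matrix().T+[v[0],v[1],5]
def rect(a,b,c,d,z): return [[a,c,z],[a,d,z],[b,d,z],[b,c,z],[a,c,z]]
E
python3 - <<'E'
from fit import *
s=capture("scene");t=capture("top")
F=np.array([[52,125],[517,57],[612,305],[105,382],[318,131],[440,111],[495,280],[366,298]])/5+[285,205]-.4
FX=np.array(rect(-80,80,-175,85,14)[:4]+rect(-53,53,-33,33,14)[:4])
r=least_squares(lambda v:(proj(t,pk(v,FX))-F).ravel(),[520,-250,np.pi],loss="soft_l1");v=r.x
print("pocket",v,(proj(t,pk(v,FX))-F).round(1).tolist())
C=np.array([[376,74],[292,82],[302,222],[384,214]])/4+[140,190]-.4
CX=np.array(rect(50,-50,-30,30,22)[:4])
r=least_squares(lambda w:(proj(t,cr(w,CX))-C).ravel(),[578,120,0]);w=r.x
print("carrier",w,(proj(t,cr(w,CX))-C).round(1).tolist())
print("switch ball pred",proj(t,pk(v,[[-60*np.sin(.5),-110,36+60*np.cos(.5)]])), tip(t,"switch_tip"))
np.save("v.npy",v);np.save("w.npy",w)
Lp=[pk(v,rect(-80,80,-175,85,14)),pk(v,rect(-53,53,-33,33,14))]
Lc=[cr(w,rect(-50,50,-30,30,22)),cr(w,rect(-30,30,-8,8,52))]
im=np.hstack([crop(s,(160,190,270,290),4,None,Lp),cv2.resize(crop(s,(270,180,330,235),6,None,Lc),(360,400))])
cv2.imwrite("pics/chk.png",im)
print(Ro.from_quat(np.roll(bot.state()["orientation"],-1)).as_matrix().round(3))
E
```

```text
pocket [ 522.14872472 -262.76847204    3.29341499] [[-0.1, -0.0], [0.0, 0.2], [0.3, 0.8], [-0.6, 0.5], [0.1, -0.6], [-0.4, -0.1], [0.2, -0.4], [0.5, -0.3]]
carrier [5.83408185e+02 1.20043592e+02 9.74736511e-02] [[-0.0, 0.1], [-0.1, -0.0], [-0.4, -0.1], [0.5, 0.0]]
switch ball pred [[322.80389372 225.30171457]] [323.176 223.398]
[[-0.928  0.372  0.   ]
 [ 0.372  0.928  0.   ]
 [-0.     0.    -1.   ]]
```

View pics/chk.png

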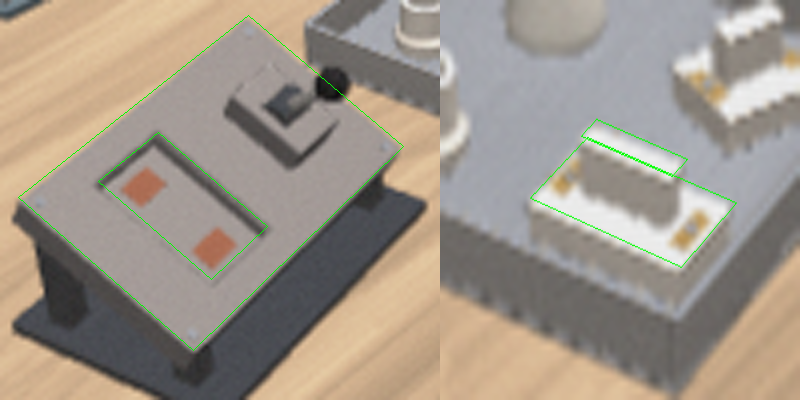

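Emit:
play_rows --pt "0 0 0" --pt "0 0 0" --pt "0 0 0" --pt "0 0 0" --spin '[-6.85,-6.85,-6.85,-6.85]' --claw -1

```text
time: 2.08
ee_pos: [241.6, 603.4, 238.7]
orientation: [0.0, -0.052, 0.999, -0.0]
wrist_force: [-0.2, -0.5, 0.6]
gripper_width: 88.0
```

Emit:
play_rows --pt "-16.3 -28.6 3" --pt "-16.3 -28.6 3" --pt "-16.3 -28.6 3" --pt "-16.3 -28.6 3" --pt "-16.3 -28.6 3" --pt "-16.3 -28.6 3" --pt "-16.3 -28.6 3" --pt "-16.3 -28.6 3" --pt "-16.3 -28.6 3" --pt "-16.3 -28.6 3" --pt "-16.3 -28.6 3" --pt "-16.3 -28.6 3" --pt "-16.3 -28.6 3" --pt "-16.3 -28.6 3" --pt "-16.3 -28.6 3" --pt "-16.3 -28.6 3" --pt "-16.3 -28.6 3" --pt "-16.3 -28.6 3" --pt "0 0 0" --spin '[0,0,0,0,0,0,0,0,0,0,0,0,0,0,0,0,0,0,0]'

```text
time: 3.67
ee_pos: [587.1, 111.5, 184.4]
orientation: [0.001, -0.044, 0.999, -0.002]
wrist_force: [-0.3, -0.9, -0.6]
gripper_width: 88.1
```

Emit:
play_rows --pt "0 0 0" --pt "0 0 0" --spin '[0,0]'

```text
time: 3.83
ee_pos: [583.4, 120.3, 184.7]
orientation: [-0.0, -0.049, 0.999, 0.0]
wrist_force: [-0.1, -0.1, 0.3]
gripper_width: 87.9
```

```bash
cat >> fit.py <<'E'
def need(X,yaw_y,): # commanded tool-frame delta from the measured pose to TCP X, tool-y angle yaw_y (deg)
    s=bot.state(); R=Ro.from_quat(np.roll(s["orientation"],-1)).as_matrix()
    a=np.degrees(np.arctan2(R[1,1],R[0,1])); d=(yaw_y-a+90)%180-90
    print("pos",s["ee_pos"].round(1),"yaw_y",a.round(2),"tilt",R[:,2].round(4),"F",s["wrist_force"].round(1),"w",round(s["gripper_width"],1),"t",round(s["time"],2))
    print("tool delta before spin",(R.T@(np.array(X)-s["ee_pos"])).round(1),"spin",round(-d,2))
E
python3 - <<'E'
from fit import *
w=np.load("w.npy"); need([w[0],w[1],32],90+np.degrees(w[2]))
t=capture("top");crop(t,(140,160,300,300),5,"pics/t1.png",[cr(w,rect(-50,50,-30,30,22)),cr(w,rect(-30,30,-8,8,52))])
E
```

```text
pos [583.4 120.3 184.7] yaw_y 95.6 tilt [-4.e-04  6.e-04 -1.e+00] F [-0.1 -0.1  0.3] w 87.9 t 3.83
tool delta before spin [-1.000e-01 -4.000e-01  1.527e+02] spin 0.01
```

Emit:
play_rows --pt "0 0 20" --pt "0 0 20" --pt "0 0 20" --pt "0 0 20" --pt "0 0 20" --pt "0 0 20" --pt "0 0 15" --pt "0 0 10" --pt "0 0 7.5" --pt "0 0 0" --pt "0 0 0" --spin '[0,0,0,0,0,0,0,0,0,0,0]'

```text
time: 4.8
ee_pos: [583.8, 120.2, 32.6]
orientation: [0.0, -0.049, 0.999, 0.0]
wrist_force: [0.6, 0.1, -0.0]
gripper_width: 88.4
```

Emit:
play_rows --pt "0 0 0" --pt "0 0 0" --pt "0 0 0" --pt "0 0 0" --pt "0 0 0" --pt "0 0 0" --pt "0 0 0" --pt "0 0 0" --spin '[0,0,0,0,0,0,0,0]' --claw 1

```text
time: 5.47
ee_pos: [583.7, 119.6, 32.2]
orientation: [0.0, -0.049, 0.999, -0.0]
wrist_force: [-1.2, 0.5, 0.7]
gripper_width: 36.7
```

Emit:
play_rows --pt "0 0 0" --pt "0 0 0" --pt "0 0 0" --pt "0 0 0" --pt "0 0 0" --pt "0 0 0" --pt "0 0 0" --spin '[0,0,0,0,0,0,0]'

```text
time: 6.05
ee_pos: [583.7, 120.0, 32.2]
orientation: [0.0, -0.049, 0.999, 0.0]
wrist_force: [0.1, 1.3, 0.2]
gripper_width: 16.2
```

Emit:
play_rows --pt "0 0 -5" --pt "0 0 -15" --pt "0 0 -20" --pt "0 0 -25" --pt "0 0 -25" --pt "0 0 -25" --pt "0 0 -25" --pt "0 0 -25" --pt "0 0 -20" --pt "0 0 -15" --pt "0 0 0" --pt "0 0 0" --spin '[0,0,0,0,0,0,0,0,0,0,0,0]'

```text
time: 7.05
ee_pos: [583.5, 119.2, 232.2]
orientation: [0.0, -0.049, 0.999, -0.0]
wrist_force: [-0.7, -0.7, -4.4]
gripper_width: 15.7
```

```bash
python3 - <<'E'
from fit import *
v=np.load("v.npy"); th=t28; yy=90+np.degrees(v[2])-180
# press plan: touch with centre at pocket (0,68); grasp at carrier z=46; uphill edge at face z=14,x=50
R=pocketR(v[2]); E=pk(v,[[50,68,14]])[0]; dh=np.array([np.cos(v[2]),np.sin(v[2]),0])
def G(a): return E-dh*(50*np.cos(a)+46*np.sin(a))-np.array([0,0,50*np.sin(a)-46*np.cos(a)])
T=lambda a:G(a)-[0,0,19]
print("yaw goal",yy); print("TCP touch",T(0),"end",T(th))
for a in np.linspace(0,th,8): print(((T(a)-T(0))@dh).round(1),(T(0)-T(a))[2].round(1))
need(T(0)+[0,0,40],yy)
s=capture("scene"); crop(s,(230,40,380,240),4,"pics/lift.png")
E
```

```text
yaw goal 98.69877932547593
TCP touch [ 544.7153247  -328.10708783  147.83484444] end [ 560.2773054  -325.72610946  118.97685557]
0.0 0.0
-3.1 3.6
-5.9 7.4
-8.5 11.4
-10.7 15.6
-12.7 19.9
-14.4 24.3
-15.7 28.9
pos [583.5 119.2 232.2] yaw_y 95.56 tilt [ 2.e-04 -2.e-04 -1.e+00] F [-0.7 -0.7 -4.4] w 15.7 t 7.05
tool delta before spin [  81.9 -441.5   44.4] spin -3.14
```

View pics/lift.png

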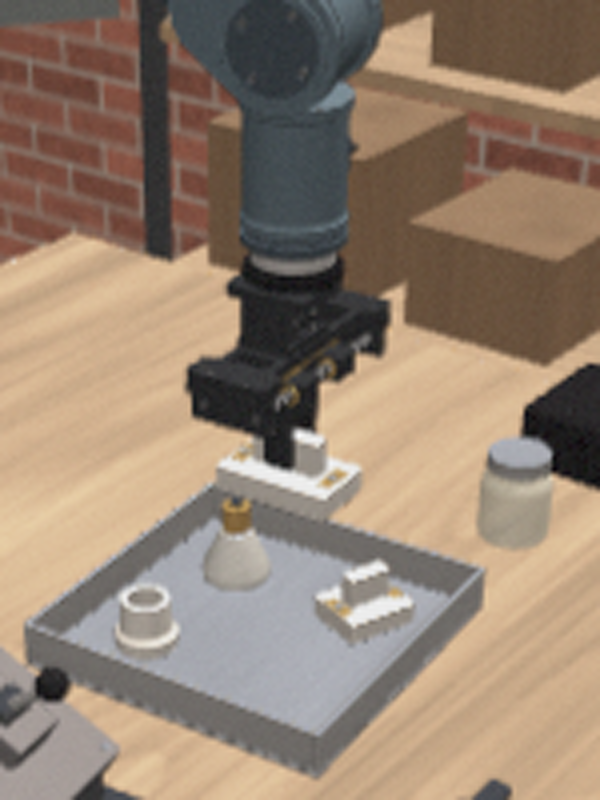

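Emit:
play_rows --pt "0 0 0" --pt "2.2 -9 0" --pt "4.4 -18.3 0" --pt "6.63 -27.27 0" --pt "6.63 -27.27 0" --pt "6.63 -27.27 0" --pt "6.63 -27.27 0" --pt "6.63 -27.27 0" --pt "6.63 -27.27 0" --pt "6.63 -27.27 0" --pt "6.63 -27.27 0" --pt "6.63 -27.27 0" --pt "6.63 -27.27 0" --pt "6.63 -27.27 0" --pt "6.63 -27.27 0" --pt "6.63 -27.27 0" --pt "6.63 -27.27 0" --pt "4.4 -18.3 0" --pt "2.2 -9 0" --pt "0 0 0" --spin '[-3.14,0,0,0,0,0,0,0,0,0,0,0,0,0,0,0,0,0,0,0]'

```text
time: 8.77
ee_pos: [543.0, -330.7, 231.0]
orientation: [-0.001, -0.073, 0.997, -0.0]
wrist_force: [0.1, -0.2, -4.0]
gripper_width: 15.9
```

Emit:
play_rows --pt "0 0 10" --pt "0 0 20" --pt "0 0 20" --pt "0 0 15" --pt "0 0 10" --pt "0 0 5" --pt "0 0 0" --spin '[0,0,0,0,0,0,0]'

```text
time: 9.35
ee_pos: [544.9, -326.0, 150.9]
orientation: [-0.001, -0.077, 0.997, 0.001]
wrist_force: [0.3, -0.0, -4.6]
gripper_width: 15.4
```

```bash
python3 - <<'E'
from fit import *
need([544.7,-328.1,147.8],98.7)
E
```

```text
pos [ 544.9 -326.   150.9] yaw_y 98.81 tilt [-0.0018  0.0017 -1.    ] F [ 0.3 -0.  -4.6] w 15.4 t 9.35
tool delta before spin [ 0.5 -2.   3.1] spin 0.11
```

Emit:
play_rows --pt "0 -1 2" --pt "0 -1 1" --pt "-1.5 0 1.8" --pt "-1.6 0 1.8" --pt "-1.4 0 1.9" --pt "-1.4 0 1.9" --pt "-1.3 0 2" --pt "-1.3 0 2" --pt "0 0 0" --spin '[0,0,0,0,0,0,0,0,0]'

```text
time: 10.1
ee_pos: [554.8, -328.8, 138.0]
orientation: [0.001, -0.076, 0.997, -0.001]
wrist_force: [2.7, -2.1, 1.7]
gripper_width: 15.8
```

Emit:
play_rows --pt "-1.1 0 2.1" --pt "-1.1 0 2.1" --pt "-1 0 2.1" --pt "-1 0 2.2" --pt "-0.9 0 2.2" --pt "-0.8 0 2.2" --pt "-0.7 0 2.3" --pt "-0.6 0 2.3" --pt "0 0 0" --spin '[0,0,0,0,0,0,0,0,0]'

```text
time: 10.85
ee_pos: [560.7, -327.3, 119.6]
orientation: [-0.0, -0.076, 0.997, 0.0]
wrist_force: [1.8, -2.5, 0.1]
gripper_width: 15.3
```

```bash
python3 - <<'E'
from fit import *
need([560.3,-325.7,119],98.7)
s=capture("scene");t=capture("top")
cv2.imwrite("pics/press.png",np.hstack([crop(s,(150,190,250,290),4,None),crop(t,(300,190,400,290),4,None)]))
E
```

```text
pos [ 560.7 -327.3  119.6] yaw_y 98.73 tilt [-7.e-04  3.e-04 -1.e+00] F [ 1.8 -2.5  0.1] w 15.3 t 10.85
tool delta before spin [0.1 1.6 0.6] spin 0.03
```

View pics/press.png

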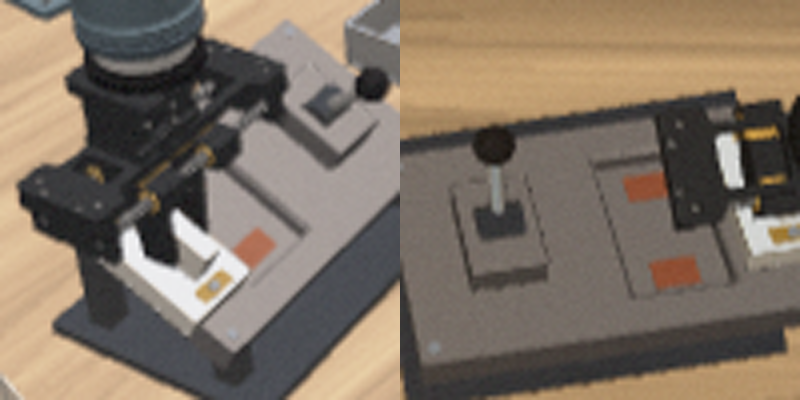

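Emit:
play_rows --pt "0.3 0 0.6" --pt "0.3 0 0.6" --pt "0.3 0 0.6" --pt "0 0 0" --spin '[0,0,0,0]'

```text
time: 11.28
ee_pos: [560.7, -327.0, 119.1]
orientation: [0.001, -0.076, 0.997, 0.0]
wrist_force: [2.5, 0.2, 4.0]
gripper_width: 15.5
```

Emit:
play_rows --pt "0.3 0 0.6" --pt "0.3 0 0.6" --pt "0.3 0 0.6" --pt "0 0 0" --spin '[0,0,0,0]'

```text
time: 11.62
ee_pos: [560.8, -327.0, 119.0]
orientation: [0.002, -0.076, 0.997, 0.0]
wrist_force: [0.9, 2.5, 15.1]
gripper_width: 15.4
```

```bash
python3 - <<'E'
from fit import *
v=np.load("v.npy"); st=bot.state()
g=(st["ee_pos"]+[0,0,19]-[v[0],v[1],85])@pocketR(v[2]); print("G in pocket",g.round(1))
s=capture("scene");t=capture("top")
b=np.array([g[0],g[1],14])
L=[pk(v,np.array(q)+b) for q in (rect(-50,50,-30,30,22),rect(-50,50,-30,30,0))]+[pk(v,rect(-80,80,-175,85,14))]
cv2.imwrite("pics/press2.png",np.hstack([crop(s,(165,230,230,290),8,None,L),crop(t,(370,210,405,270),8,None,L)]))
E
```

```text
G in pocket [-0.2 69.3 60.2]
```

View pics/press2.png

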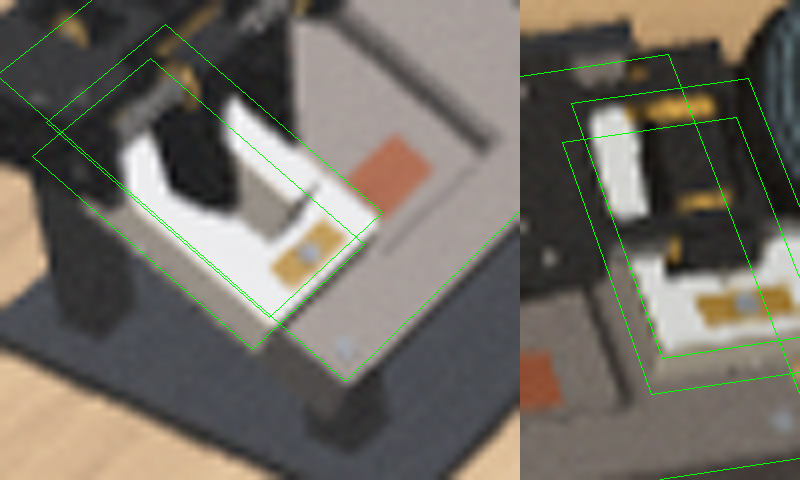

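Emit:
play_rows --pt "-1 0 -1.8" --pt "-2.4 0 -4.4" --pt "-2.8 0 -5.3" --pt "-2.8 0 -5.3" --pt "-1.4 0 -2.7" --pt "0 4 0" --pt "0 8 0" --pt "0 10 0" --pt "0 12 0" --pt "0 12 0" --pt "0 10 0" --pt "0 8 0" --pt "0 5.3 0" --pt "0 0 0" --pt "0 0 0" --spin '[0,0,0,0,0,0,0,0,0,0,0,0,0,0,0]'

```text
time: 12.97
ee_pos: [559.0, -257.6, 136.4]
orientation: [0.0, -0.076, 0.997, -0.0]
wrist_force: [0.4, -0.5, -4.2]
gripper_width: 15.8
```

```bash
python3 - <<'E'
from fit import *
v=np.load("v.npy"); st=bot.state()
need(st["ee_pos"],98.7)
g=(st["ee_pos"]+[0,0,19]-[v[0],v[1],85])@pocketR(v[2]); print("G in pocket",g.round(1))
s=capture("scene");t=capture("top")
b=np.array([g[0],g[1],g[2]-46])
L=[pk(v,np.array(q)+b) for q in (rect(-50,50,-30,30,22),rect(-50,50,-30,30,0))]+[pk(v,rect(-53,53,-33,33,14))]
cv2.imwrite("pics/over.png",np.hstack([crop(s,(175,210,240,280),8,None,L),crop(t,(335,220,365,290),8,None,L)]))
E
```

```text
pos [ 559.  -257.6  136.4] yaw_y 98.74 tilt [ 3.e-04 -5.e-04 -1.e+00] F [ 0.4 -0.5 -4.2] w 15.8 t 12.97
tool delta before spin [0. 0. 0.] spin 0.04
G in pocket [ 0.2  0.5 79.6]
```

View pics/over.png

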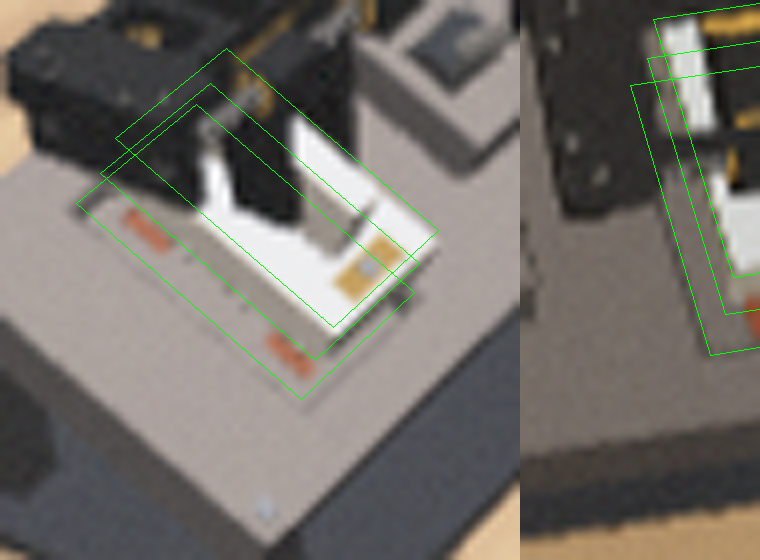

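Emit:
play_rows --pt "1 0.5 1.8" --pt "1.9 0 3.5" --pt "1.9 0 3.5" --pt "1.9 0 3.5" --pt "1.4 0 2.7" --pt "0.9 0 1.8" --pt "0.9 0 1.8" --pt "0.9 0 1.8" --pt "0 0 0" --spin '[0,0,0,0,0,0,0,0,0]'

```text
time: 13.82
ee_pos: [547.8, -258.7, 115.5]
orientation: [-0.0, -0.076, 0.997, 0.0]
wrist_force: [-0.3, -0.2, -4.0]
gripper_width: 15.7
```

Emit:
play_rows --pt "0.7 0 1.3" --pt "0.7 0 1.3" --pt "0.7 0 1.3" --pt "0.7 0 1.3" --pt "0 0 0" --spin '[0,0,0,0,0]'

```text
time: 14.23
ee_pos: [545.0, -259.1, 110.3]
orientation: [-0.0, -0.076, 0.997, 0.0]
wrist_force: [0.3, -0.3, -3.9]
gripper_width: 15.6
```

```bash
python3 - <<'E'
from fit import *
v=np.load("v.npy"); st=bot.state()
need(st["ee_pos"],98.7)
g=(st["ee_pos"]+[0,0,19]-[v[0],v[1],85])@pocketR(v[2]); print("G in pocket",g.round(1))
E
```

```text
pos [ 545.  -259.1  110.3] yaw_y 98.71 tilt [-6.e-04  2.e-04 -1.e+00] F [ 0.3 -0.3 -3.9] w 15.6 t 14.23
tool delta before spin [0. 0. 0.] spin 0.01
G in pocket [ 0.4 -0.1 50. ]
```

Emit:
play_rows --pt "0.5 0 0.9" --pt "0.5 0 0.9" --pt "0.5 0 0.9" --pt "0.5 0 0.9" --pt "0.4 0 0.8" --pt "0 0 0" --spin '[0,0,0,0,0,0]'

```text
time: 14.73
ee_pos: [543.5, -259.5, 106.7]
orientation: [0.001, -0.076, 0.997, -0.0]
wrist_force: [0.4, 0.6, -0.5]
gripper_width: 15.7
```

Emit:
play_rows --pt "0.3 0 0.6" --pt "0.3 0 0.6" --pt "0 0 0" --spin '[0,0,0]'

```text
time: 14.98
ee_pos: [543.6, -259.5, 106.5]
orientation: [0.001, -0.076, 0.997, -0.0]
wrist_force: [-1.3, 2.8, 8.5]
gripper_width: 15.6
```

```bash
python3 - <<'E'
from fit import *
v=np.load("v.npy"); st=bot.state()
need(st["ee_pos"],98.7)
g=(st["ee_pos"]+[0,0,19]-[v[0],v[1],85])@pocketR(v[2]); print("G in pocket",g.round(1))
E
```

```text
pos [ 543.6 -259.5  106.5] yaw_y 98.75 tilt [ 2.3e-03 -2.0e-04 -1.0e+00] F [-1.3  2.8  8.5] w 15.6 t 14.98
tool delta before spin [0. 0. 0.] spin 0.05
G in pocket [-0.1  0.  46. ]
```

Emit:
play_rows --pt "0 0 0" --pt "0 0 0" --pt "0 0 0" --pt "0 0 0" --pt "0 0 0" --pt "0 0 0" --pt "0 0 0" --spin '[0,0,0,0,0,0,0]' --claw 0

```text
time: 15.57
ee_pos: [542.7, -259.6, 105.1]
orientation: [0.0, -0.076, 0.997, -0.0]
wrist_force: [1.4, -0.4, 1.9]
gripper_width: 44.5
```

Emit:
play_rows --pt "0 0 -3" --pt "0 0 -8" --pt "0 0 -15" --pt "0 0 -25" --pt "0 0 -30" --pt "0 0 -30" --pt "0 0 -20" --pt "0 0 -10" --pt "0 0 0" --spin '[0,0,0,0,0,0,0,0,0]'

```text
time: 16.32
ee_pos: [543.3, -260.3, 248.6]
orientation: [0.002, -0.076, 0.997, -0.001]
wrist_force: [-0.2, 0.1, -0.7]
gripper_width: 44.0
```

```bash
python3 - <<'E'
from fit import *
v=np.load("v.npy"); R=pocketR(v[2])
ball=lambda a:pk(v,[[60*np.sin(a),-110,36+60*np.cos(a)]])[0]
s=capture("scene");t=capture("top")
for c in (s,t): print(proj(c,[ball(-.5)]).round(1),[ (round(q["score"],2),(np.array(q["centre"])*[560,420]).round(1)) for q in models.tip_of(c,"switch_tip")])
for a in (-.5,-.25,0,.25,.5): print(a,ball(a).round(1))
need(ball(-.5)-R[:,0]*0+[0,0,0],98.7)
L=[pk(v,np.array(q)) for q in (rect(-50,50,-30,30,22),)]
cv2.imwrite("pics/seated.png",np.hstack([crop(s,(175,200,255,275),6,None,L),cv2.resize(crop(t,(300,210,400,290),4,None),None,fx=.8,fy=1.125)[:, :320]]))
E
```

```text
[[243.8 212.1]] []
[[322.8 225.3]] [(0.7, array([321.6, 224.6]))]
-0.5 [ 571.8 -143.9  149.8]
-0.25 [ 562.2 -145.4  161.1]
0 [ 550.1 -147.2  169.8]
0.25 [ 536.2 -149.3  175.1]
0.5 [ 521.5 -151.6  176.8]
pos [ 541.3 -259.1  244.2] yaw_y 98.73 tilt [-0.003   0.0011 -1.    ] F [ 0.3  0.5 -1.1] w 43.8 t 16.52
tool delta before spin [-47.8 109.1  94.5] spin 0.03Traceback (most recent call last):
  File "<stdin>", line 9, in <module>
    return _nx.concatenate(arrs, 1, dtype=dtype, casting=casting)
           ~~~~~~~~~~~~~~~^^^^^^^^^^^^^^^^^^^^^^^^^^^^^^^^^^^^^^^
ValueError: all the input array dimensions except for the concatenation axis must match exactly, but along dimension 0, the array at index 0 has size 450 and the array at index 1 has size 360
```

Emit:
play_rows --pt "-4 5 0" --pt "-8 10 0" --pt "-11 14 0" --pt "-12 16 0" --pt "-12 16 0" --pt "-12 16 0" --pt "-11 14 0" --pt "-8 10 0" --pt "-4 5 0" --pt "-2.2 3.3 0" --pt "0 0 0" --pt "0 0 0" --spin '[0,0,0,0,0,0,0,0,0,0,0,0]' --claw 1

```text
time: 17.52
ee_pos: [608.7, -139.7, 245.9]
orientation: [-0.0, -0.076, 0.997, -0.0]
wrist_force: [0.4, -1.0, 0.3]
gripper_width: 0.1
```

```bash
python3 - <<'E'
from fit import *
v=np.load("v.npy"); need([608,-138.3,142],98.7)
s=capture("scene");t=capture("top")
L=[pk(v,np.array(q)) for q in (rect(-50,50,-30,30,22),)]
cv2.imwrite("pics/seated.png",np.hstack([crop(s,(175,200,255,275),6,None,L),crop(t,(345,225,395,300),6,None,L)]))
E
```

```text
pos [ 608.7 -139.7  245.9] yaw_y 98.66 tilt [-4.e-04 -6.e-04 -1.e+00] F [ 0.4 -1.   0.3] w 0.1 t 17.52
tool delta before spin [  0.4   1.6 103.9] spin -0.04
```

View pics/seated.png

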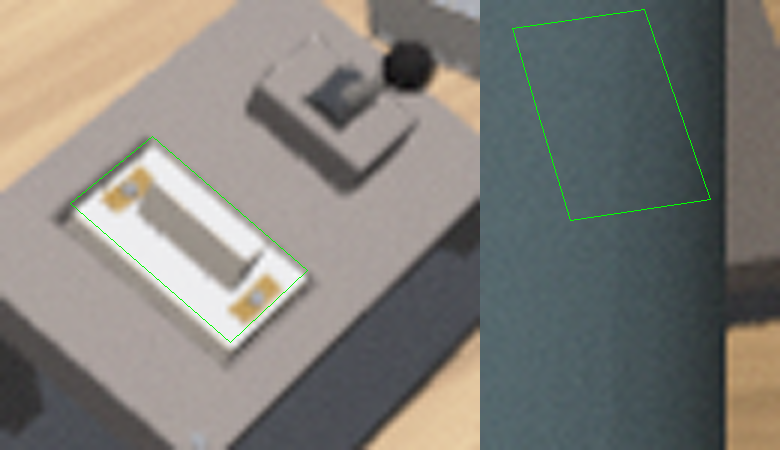

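Emit:
play_rows --pt "0 1.5 10" --pt "0 0 18" --pt "0 0 20" --pt "0 0 20" --pt "0 0 18" --pt "0 0 12" --pt "0 0 6" --pt "0 0 0" --spin '[0,0,0,0,0,0,0,0]'

```text
time: 18.28
ee_pos: [607.8, -137.4, 140.5]
orientation: [-0.001, -0.076, 0.997, 0.0]
wrist_force: [-0.6, -0.2, -0.1]
gripper_width: 0.3
```

Emit:
play_rows --pt "3 0 0" --pt "4 0 0" --pt "4 0 0" --pt "4 0 0" --pt "4 0 0" --pt "4 0 0" --pt "4 0 0" --pt "4 0 0" --pt "4 0 0" --pt "4 0 0" --pt "4 0 0" --pt "4 0 0" --pt "4 0 0" --pt "4 0 0" --pt "3 0 0" --pt "2 0 0" --pt "0 0 0" --spin '[0,0,0,0,0,0,0,0,0,0,0,0,0,0,0,0,0]'

```text
time: 19.7
ee_pos: [548.3, -146.7, 141.9]
orientation: [-0.001, -0.076, 0.997, 0.0]
wrist_force: [0.7, 0.2, 0.8]
gripper_width: 0.2
```

Emit:
play_rows --pt "1 0 0" --pt "1 0 0" --pt "1 0 0" --pt "0 0 0" --spin '[0,0,0,0]'

```text
time: 20.03
ee_pos: [545.8, -147.0, 141.5]
orientation: [-0.001, -0.076, 0.997, 0.0]
wrist_force: [0.2, -0.4, -0.4]
gripper_width: 0.6
```

Emit:
play_rows --pt "1 0 0" --pt "1 0 0" --pt "1 0 0" --pt "0 0 0" --spin '[0,0,0,0]'

```text
time: 20.37
ee_pos: [544.5, -147.2, 142.0]
orientation: [0.001, -0.076, 0.997, -0.0]
wrist_force: [4.7, -0.0, -3.6]
gripper_width: 0.4
```

Emit:
play_rows --pt "1 0 0" --pt "1 0 0" --pt "1 0 0" --pt "0 0 0" --spin '[0,0,0,0]'

```text
time: 20.7
ee_pos: [544.3, -147.2, 142.4]
orientation: [0.004, -0.077, 0.997, -0.0]
wrist_force: [12.6, 0.5, -9.2]
gripper_width: 0.1
```

Emit:
play_rows --pt "-4 0 0" --pt "-8 0 0" --pt "-12 0 0" --pt "-14 0 0" --pt "-10 0 -10" --pt "-4 0 -20" --pt "0 0 -30" --pt "0 0 -30" --pt "0 0 -20" --pt "0 0 -10" --pt "0 0 0" --pt "0 0 0" --spin '[0,0,0,0,0,0,0,0,0,0,0,0]'

```text
time: 21.7
ee_pos: [591.5, -139.8, 261.2]
orientation: [-0.001, -0.076, 0.997, 0.0]
wrist_force: [-0.1, -0.0, -0.3]
gripper_width: 0.1
```

```bash
python3 - <<'E'
from fit import *
v=np.load("v.npy"); need([608,-138.3,142],98.7)
s=capture("scene")
th=np.linspace(0,6.28,12); 
b=pk(v,[[60*np.sin(.5),-110,36+60*np.cos(.5)]])[0]; print(proj(s,[b]),models.tip_of(s,"switch_tip")[:1])
rt=s["R"].T
circ=b+13*(np.outer(np.cos(th),rt[:,0])+np.outer(np.sin(th),rt[:,1]))
crop(s,(175,180,275,275),6,"pics/end.png",[pk(v,rect(-50,50,-30,30,22)),circ])
E
```

```text
pos [ 591.5 -139.8  261.2] yaw_y 98.72 tilt [-1.2e-03  2.0e-04 -1.0e+00] F [-0.1 -0.  -0.3] w 0.1 t 21.7
tool delta before spin [-16.6  -1.  119.2] spin 0.02
[[228.81848394 199.51109984]] [{'centre': [0.4082, 0.484], 'score': 0.43}]
```

View pics/end.png

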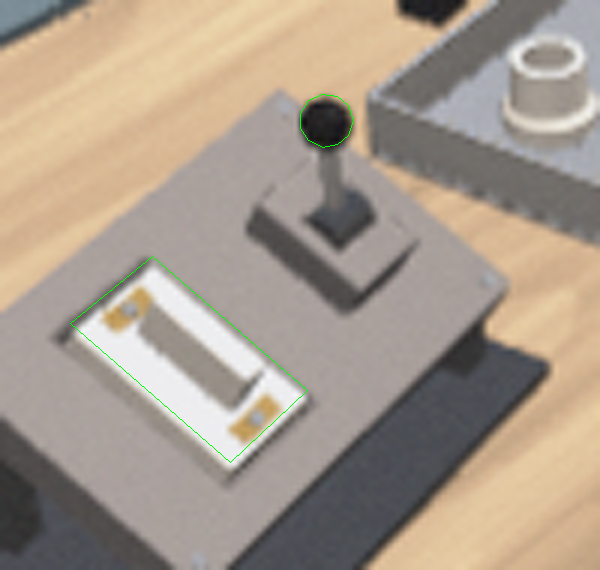

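The ball sits within about 1 px of its predicted "on" position, and the carrier matches the fully seated outline. The robot is touching nothing, so I'm handing the job in.

```bash
python3 -c "
from plant import bot; print(bot.close_job())"
```

```text
the job is handed in; nothing more can be done
None
```

The long carrier is seated in the pocket and the switch is pushed all the way over to on. I handed the job in at about 21.7 s of the 58 s allowed.

- **Carrier:** I gripped it by the rib and lifted it out of the tray. Since the tool could only point straight down, I pressed the carrier lightly on the sloping face beside the pocket. That turned it in the grip to the 28° slope, and I then lowered it into the pocket. It went home against the floor with about 12 N of push, at the height expected for fully seated. After release, its outline in the scene camera matched the seated prediction to about a pixel. The top camera was blocked by the arm, so that fit was checked in one view only.
- **Switch:** I pushed the ball up the slope with closed fingers until it hit its stop, at about 16 N. After I backed off, it stayed within about a pixel of the predicted on position. The network's own mark was also close, though with a low score (0.43).
- **Forces and surroundings:** The highest wrist force I read was about 16 N. The last reading was near zero, with the arm clear of everything. I moved nothing else on purpose, but I did not re-measure the other items at the end.

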